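Lid the vegetable keeper and hold its sprung vent half open

ROBOT

A 7-joint arm with a two-finger parallel gripper is mounted at the origin on a cart in front of the work surface, level with it; the furniture and walls round the work are solid. World frame = base frame: x ahead of the robot, y to its left, z up, the work surface at z = 0. Lengths are in m, angles in rad, forces in N, time in s.
With the tool pointing down it reaches from about 0.4 to 0.85 m from the base axis. Payload 4.5 kg.
Tool frame: the origin (TCP) lies at the very end of the fingers, on their centre line; the grasp point (between the pads) lies 19 mm behind it (r.grip_depth is the z of the grasp point in the tool frame, in m); z points along the fingers, y is the line along which they close (so a half turn about z gives the same grasp; the last joint's range is limited). The gripper opens to 88 mm and grips with 3 to 60 N. Pads are 18 mm wide; open, the fingers measure 123 mm over their backs; the gripper's body (75 mm by 187 mm) begins 45 mm behind the grasp point.
Start: joints at [1.179, 0.689, -0.195, 1.565, 0.157, 0.902, -0.215], TCP at [0.258, -0.569, 0.239] pointing down, gripper open.
Joint ranges: [-3.01, 3.01], [-0.46, 2.08], [-1.47, 1.51], [0.13, 2.56], [-1, 4.14], [0.04, 2.09], [-2.66, 2.66]. Speed limits (rad/s): [2.57, 2.57, 3.14, 3.14, 3.14, 3.14, 3.14].

INTERFACE

Orientations are given as a unit quaternion [x, y, z, w].
In Python, from plant import r gives the robot as it stands.
- The arm moves only by the tool move_tool, called as name(argument=value, ...) on one line, values as JSON. Schema: {"type":"object","properties":{"steps":{"type":"array","items":{"type":"number"},"minItems":7,"maxItems":70},"force":{"type":"number"},"only":{"type":"string"},"quiet":{"type":"boolean"},"lines":{"type":"string"}},"required":["steps"],"additionalProperties":false}. steps is one flat list of numbers that holds 1 to 10 rows one after another, with no inner brackets; each row has 7 numbers: the opening from 0.0 (shut) to 1.0 (fully open), then dx, dy, dz in cm, then a rotation vector rx, ry, rz in rad; each row is the pose to reach, as a shift and turn from the pose commanded when the call began, along the tool's axes at that moment; what a row does not reach only later rows make up. A row lasts 1/10 s, in which the tool goes at most 0.05 m and 0.15 rad, less where a joint would pass 70% of its speed; a pose out of reach is approached as far as the arm can. The fingers move at their own pace and stop on an object; force is the grip in N (left out, the last holds). Time passes only in rows, so rows that do not move let the fingers close. The tool returns the time, the measured TCP pose, the force, the opening and the grip force at its end. only (a regular expression) keeps the lines of the reply that match it, lines (a string "A,B") keeps lines A to B, and quiet returns only ok. Input that does not fit is refused with a message, and nothing moves.
- r.get_state(): the state, without advancing time (a new reading comes with each control period).
- r.snapshot(name): name is "scene" or "side" or "wrist"; returns the picture (400x640x3 uint8, red, green, blue); there is no depth.
- r.camera_params(name): a dict with "fx", "fy", "cx", "cy" (pixels), "k1" (the pictures are not rectified: a ray, as slopes to the right and down, at radius r is drawn at 1 + k1 r^2 times it, then the intrinsics apply), "rvec" (rotation vector, rad) and "tvec" (3), from world to camera coordinates, as OpenCV has them. Camera axes: x right, y down, z forward; pixel columns grow to the right and rows downward; lengths in m; the calibration is good to about 2 mm. A picture is of the moment at which its call begins: read the wrist's pose just before it. camera_params takes no time and is no camera call; for the wrist camera it gives the pose at the moment of the call.
- r.finish_job(): hands the job in; it is judged then, once.
The state is a dict: "clock": time; "q": joint angles; "qd": joint speeds; "joint_torque": joint torques, N m; "tool_pos": TCP position; "eef_rot": TCP orientation; "contact_force": force on the tool from outside, world axes, zero at the start; "moment": the same for the moment, N m; "opening": opening from 0.0 (shut) to 1.0 (fully open); "finger_force": force on a finger pad.
Only numpy, scipy, OpenCV 4.12 (cv2) and the standard library are available. Lean on these libraries where they do the work, as an engineer would, in place of code of your own. Each camera call takes 0.05 s, during which the arm holds its last target. There are 200 camera calls.

TASK

The onion and garlic are in the wooden vegetable keeper: put its lid on so that it sits fully home in the mouth, and let go of it. Then air the keeper by sliding the sprung vent shutter to half open, and finish while still holding it there, against its spring. Leave the other things on the worktop where they stand.

Things in the scene. Friction and masses are not known exactly. Their poses are not given: they have to be found in the camera images.
- keeper: wooden box fixed to the worktop, 180 (its x) x 280 (y) x 100 (z) mm, walls 8; origin: centre of its underside; its front (-x) roughly faces the robot. Right part (-y): open compartment holding onion and garlic, mouth 164 (x) x 118 (y), floor 8 high. Left part (+y): deck 100 high with a vent opening under a steel plate shutter that slides along x between two rails (111 high, inner gap 86).
- lid_seat (a point): centre of the compartment's mouth at the height of its rim (in the keeper's frame 0, -73, 100 mm); fixed to the keeper
- keeper_lid: loose lid, 0.17 to 0.35 kg, upright on the worktop right of the keeper: light wooden board 176 (its x) x 130 (y) x 12 mm above a 156 x 110 x 12 plug that drops into the keeper's mouth (4 mm play each side). Origin: centre of the plug's underside. Seated, it is 12 mm below lid_seat, the board resting on the rim, its x along the keeper's x (either way round).
- lid_handle (a point): centre of the lid's bar handle: bar 90 mm long along the lid's x, 14 mm wide (y), 16 mm high, on two posts; this point is 52 mm above the lid's origin and 28 mm above the top of the lid board
- vent_shutter (a joint): travel of the vent shutter in m: 0 closed, 0.030 half, 0.060 fully open; grows as the plate slides towards the keeper's front (keeper's -x). A spring pulls it shut: 3 N at closed, 7.5 N at half, 12 N fully open (plus about 0.5 N friction); it snaps shut when let go.
- shutter_tab (a point): grip point on the shutter's upright tab, moves with it. Tab: steel, 10 mm thick (keeper's x), 40 wide (y), standing 33 above the shutter plate, top 139 above the keeper's underside. This point is 128 above the underside, 22 above the plate; at closed it is at (14, 75, 128) mm in the keeper's frame.
- half_mark (a point): fixed to the keeper: where shutter_tab is when exactly half open, (-16, 75, 128) mm in the keeper's frame. Three dark ticks on and beside the left rail mark closed, half (the middle, longest one) and open; a dark line on the shutter left of its tab points to them.
- onion_in: onion, 71x70x72 mm, lying in the keeper's compartment; origin at its underside as it first lay
- garlic_in: garlic bulb, 53x52x52 mm, lying in the keeper's compartment; origin at its underside as it first lay
- spice_jar: spice jar with a red cap, 45x45x106, towards the back right (mm); bystander, origin at the centre of its underside
- mug: white dotted mug, 82x114x91, at the left (mm); bystander, origin at the centre of its underside
- egg_cup_b: wooden egg cup, 48x48x58, at the front left (mm); bystander, origin at the centre of its underside
- matchbox_b: matchbox, 38x55x15, lying flat behind the gap between keeper and lid (mm); bystander, origin at the centre of its underside
- lemon_b: lemon, 78x55x56, at the front right (mm); bystander, origin at the centre of its underside

How it is judged:
On the way, in this order (a step that is already met when the one before it is completed fails the run):
1. the lid is seated fully home on the keeper and released (z of keeper_lid in the frame of keeper between 0.084 and 0.093 m and horizontal distance between keeper_lid and lid_seat below 0.008 m and angle between the x axis of keeper_lid and the x axis of keeper, either way round below 0.08 rad and angle between keeper_lid's own z axis and vertical below 0.05 rad and contact force between the fingers and keeper_lid below 0.3 N), for 0.2 s.
2. the robot holds the shutter at half travel (value of joint vent_shutter between 0.024 and 0.036 m and contact force between the fingers and keeper above 4 N), for 0.5 s.
At the end, for the whole second after the job is handed in: The lid sits home in the keeper's mouth, let go (within 8 mm, 0.08 rad, level, down to 5 mm), onion and garlic inside; the shutter is still, between 24 and 36 mm of its 60 mm travel, held there by the fingers against its spring (over 4 N) (all of step 1 and all of step 2 and horizontal distance between each of onion_in, garlic_in and lid_seat below 0.1 m and velocity of joint vent_shutter between -0.01 and 0.01 m/s); the arm keeps its last pose, push and grip.
It fails at once if a bystander is shifted by more than 4 cm or tipped over (distance of any of spice_jar, mug, egg_cup_b, matchbox_b, lemon_b from where it was at the start of the episode above 0.04 m or angle between any of spice_jar, mug, egg_cup_b's own z axis and vertical above 0.6 rad).
It also fails if it takes over 48 s, if anything falls off the work surface, if the arm or the gripper's body presses on something with over 40 N, if the wrist force passes 120 N, or if a joint passes its speed limit or range.

## Working session

There is one attempt and no reset: what is moved stays moved. The work goes in short steps, Python scripts to look and compute and a tool call to move; the robot and the scene stay as the last step left them, time stands still between calls to the robot, and variables do not carry over. Pictures are saved under pics/ and viewed, at most 10 in all, crops included, and the job is handed in when it is done.

```bash
ls; mkdir -p pics
```

Run:
```python
from plant import r
import cv2
s=r.get_state();print({k:s[k] for k in('clock','tool_pos','eef_rot','opening','contact_force')},r.grip_depth)
for n in("scene","side","wrist"):
    p=r.camera_params(n);print(n,p)
    im=r.snapshot(n);cv2.imwrite(f"pics/{n}0.png",im[:,:,::-1])
```

```text
pics
plant.py
{'clock': 0.0, 'tool_pos': array([ 0.25785391, -0.56862096,  0.23789785]), 'eef_rot': array([ 9.77410919e-01,  2.11345756e-01, -2.52248354e-04, -8.96401698e-04]), 'opening': 0.994963737102091, 'contact_force': array([ 0.1838131 , -0.12249212,  0.35258212])} -0.0187
scene {'fx': 501.78890156994356, 'fy': 501.78890156994356, 'cx': 325.3858037479807, 'cy': 201.33708697861192, 'k1': -0.11617822481015531, 'rvec': array([ 1.9425837 , -1.04014523,  0.56631743]), 'tvec': array([-0.2767935 ,  0.29853516,  1.48677893])}
side {'fx': 444.8399002811605, 'fy': 444.8399002811605, 'cx': 315.67982909615404, 'cy': 203.6220115706244, 'k1': -0.12088790291228439, 'rvec': array([ 0.28707928, -2.53503501,  1.60031308]), 'tvec': array([0.50965585, 0.13186271, 1.87065598])}
wrist {'fx': 286.9647042626222, 'fy': 286.9647042626222, 'cx': 321.3574434103984, 'cy': 198.86111815774493, 'k1': -0.036286088344724396, 'rvec': array([-2.40427695,  1.54986979,  0.25525767]), 'tvec': array([-0.62329528, -0.04371849,  0.39181391])}
```

View pics/scene0.png

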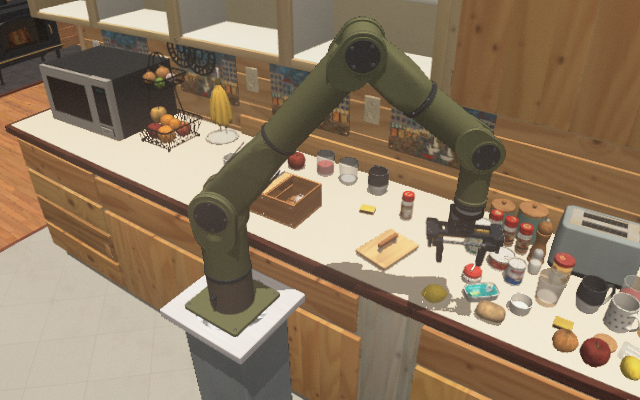

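View pics/side0.png

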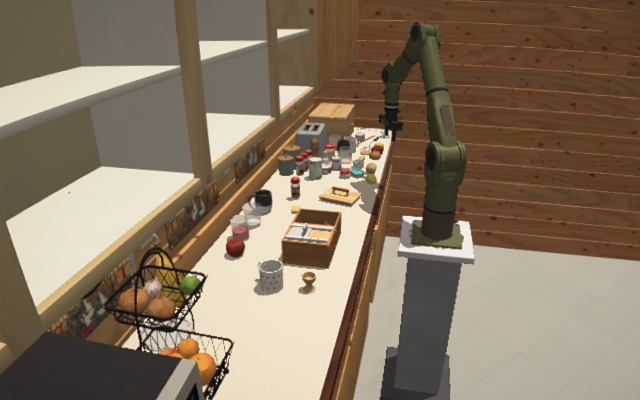

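The scene picture shows the lid with its handle at about (388,241) and the keeper's right back corner at about (322,184). In the side picture the handle is at about (340,190), and the keeper's top corners at about (302,211), (341,215), (284,240) and (327,245).

Create h.py:
```python
import numpy as np, cv2
from scipy.spatial.transform import Rotation as R
from plant import r
def ray(p,uv):
    K=np.array([[p['fx'],0,p['cx']],[0,p['fy'],p['cy']],[0,0,1]])
    n=cv2.undistortPoints(np.array([[uv]],float),K,np.array([p['k1'],0,0,0,0.]))[0,0]
    M=R.from_rotvec(p['rvec']).as_matrix()
    d=M.T@np.array([n[0],n[1],1]); return -M.T@np.array(p['tvec']), d/np.linalg.norm(d)
def atz(p,uv,z):
    o,d=ray(p,uv); return o+d*(z-o[2])/d[2]
def tri(obs):
    A=np.zeros((3,3));b=np.zeros(3);L=[]
    for p,uv in obs:
        o,d=ray(p,uv);P=np.eye(3)-np.outer(d,d);A+=P;b+=P@o;L.append((o,P))
    x=np.linalg.solve(A,b); return x,max(np.linalg.norm(P@(x-o)) for o,P in L)
def proj(p,X):
    K=np.array([[p['fx'],0,p['cx']],[0,p['fy'],p['cy']],[0,0,1]])
    return cv2.projectPoints(np.array(X,float).reshape(-1,3),np.array(p['rvec'],float),np.array(p['tvec'],float),K,np.array([p['k1'],0,0,0,0.]))[0][:,0]
def totool(dv):
    return R.from_quat(r.get_state()['eef_rot']).inv().apply(dv)
```

Run:
```python
from h import *
np.set_printoptions(precision=4,suppress=True)
a=r.camera_params("scene");b=r.camera_params("side");w=r.camera_params("wrist")
print(tri([(a,(388,241)),(b,(340,190))]))
for uv in[(302,211),(341,215),(284,240),(327,245)]: print(atz(b,uv,.1))
print(tri([(a,(322,184)),(b,(302,211))]))
print(R.from_quat(r.get_state()['eef_rot']).as_matrix(), ray(w,(320,200)))
```

```text
(array([ 0.4643, -0.2728,  0.0468]), np.float64(3.74160664070105e-05))
[0.559  0.0957 0.1   ]
[0.3931 0.0975 0.1   ]
[0.5624 0.3437 0.1   ]
[0.3996 0.3447 0.1   ]
(array([0.5714, 0.0676, 0.0919]), np.float64(0.007624247865815616))
[[ 0.9107  0.4131 -0.0007]
 [ 0.4131 -0.9107  0.0012]
 [-0.0001 -0.0013 -1.    ]] (array([ 0.333 , -0.5345,  0.3841]), array([-0.2952, -0.1263, -0.9471]))
```

View pics/wrist0.png

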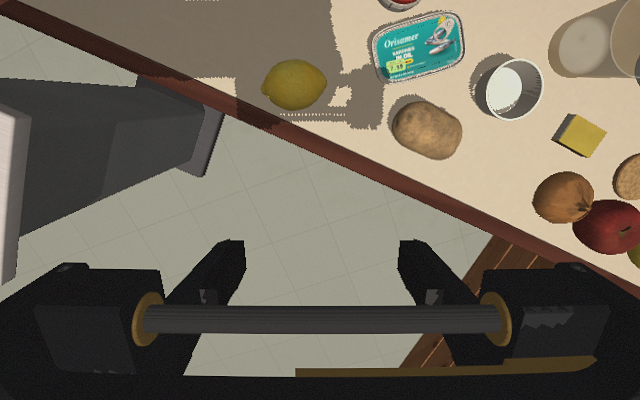

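The wrist picture shows only the lemon at (295,85) near the lid. The camera sits ahead of the fingers, with picture-up along tool +x. I'll move to a viewpoint between the lid and the keeper.

Units first: shifts go in cm. So 0.279 m is 27.9, -0.082 m is -8.2.

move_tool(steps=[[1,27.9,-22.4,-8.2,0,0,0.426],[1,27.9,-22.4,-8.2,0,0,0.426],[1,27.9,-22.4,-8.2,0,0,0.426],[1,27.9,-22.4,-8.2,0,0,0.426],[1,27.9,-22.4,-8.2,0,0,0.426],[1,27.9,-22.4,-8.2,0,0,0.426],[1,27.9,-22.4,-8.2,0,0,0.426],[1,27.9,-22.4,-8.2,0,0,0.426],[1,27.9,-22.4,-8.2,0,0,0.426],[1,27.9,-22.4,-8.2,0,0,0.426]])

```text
refused: steps[0]: [1, 27.9, -22.4, -8.2, 0, 0, 0.426] is not of type 'number' (schema: type "number"). Nothing was moved.
```

I used the wrong layout. The manual says one flat list, 7 numbers to a row, no inner brackets; once more.

move_tool(steps=[1,27.9,-22.4,-8.2,0,0,0.426,1,27.9,-22.4,-8.2,0,0,0.426,1,27.9,-22.4,-8.2,0,0,0.426,1,27.9,-22.4,-8.2,0,0,0.426,1,27.9,-22.4,-8.2,0,0,0.426,1,27.9,-22.4,-8.2,0,0,0.426,1,27.9,-22.4,-8.2,0,0,0.426,1,27.9,-22.4,-8.2,0,0,0.426,1,27.9,-22.4,-8.2,0,0,0.426,1,27.9,-22.4,-8.2,0,0,0.426])

```text
clock: 1.15
tool_pos: [0.4191, -0.2506, 0.3205]
eef_rot: [1.0, -0.0, -0.0, 0.0]
contact_force: [-0.9, -0.2, 0.3]
opening: 0.999
finger_force: 0.0
```

Create snap.py:
```python
import sys,pickle
from h import *
n=sys.argv[1]
p=r.camera_params("wrist");im=r.snapshot("wrist")
pickle.dump(p,open(f"{n}.pkl","wb"));cv2.imwrite(f"pics/{n}.png",im[:,:,::-1])
```

```bash
python3 snap.py w1
```

Run:
```python
from h import *
s=r.get_state();print(s['clock'],s['tool_pos'],s['eef_rot'],s['q'])
```

```text
1.2 [ 0.41862235 -0.25136942  0.32031987] [ 9.99998945e-01 -1.24793446e-03 -6.71662031e-04  3.18278578e-04] [ 0.49687832  0.40197119 -0.07543971  1.85549622  0.03952836  0.88649301
 -1.17088443]
```

View pics/w1.png

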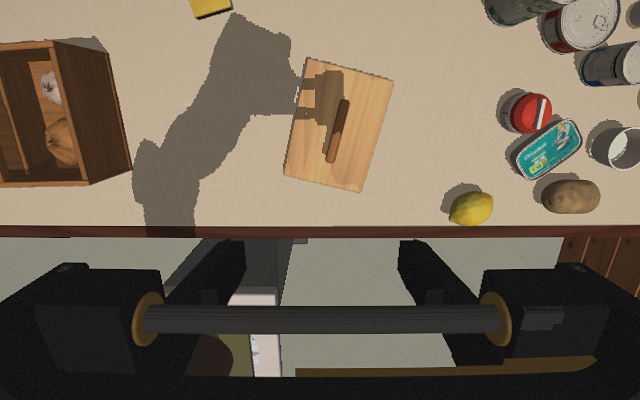

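The lid's board corners are at (309,57), (394,81), (360,192) and (284,175), with the handle bar from (345,100) to (331,161). The keeper's right end is at the left edge, with its top corners at about (50,42) and (53,185). I'll take the second view over the keeper.

In the tool's units: -0.4 m is -40.

move_tool(steps=[1,0,-40,0,0,0,0,1,0,-40,0,0,0,0,1,0,-40,0,0,0,0,1,0,-40,0,0,0,0,1,0,-40,0,0,0,0,1,0,-40,0,0,0,0,1,0,-40,0,0,0,0,1,0,-40,0,0,0,0,1,0,-40,0,0,0,0])

```text
clock: 2.1
tool_pos: [0.4199, 0.1562, 0.3205]
eef_rot: [1.0, 0.004, 0.0, -0.002]
contact_force: [-0.3, -0.4, 0.3]
opening: 1.001
finger_force: 0.0
```

```bash
python3 snap.py w2
```

```text
(no output)
```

View pics/w2.png

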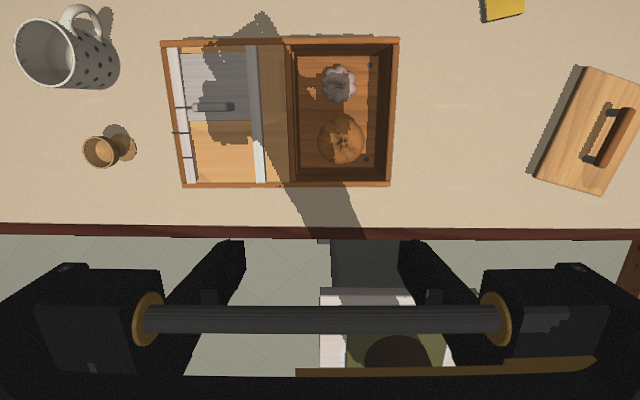

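In this view the keeper's rim corners are at (161,42), (399,37), (391,186) and (182,187), and the tab is at about (212,106), level with the closed tick. The lid's corners are at (584,66), (534,173) and (604,196).

Create fit.py:
```python
from h import *
import pickle
from scipy.optimize import least_squares
np.set_printoptions(precision=4,suppress=True)
p1,p2=[pickle.load(open(f"{n}.pkl","rb")) for n in("w1","w2")]
print("rim back right",tri([(p1,(50,42)),(p2,(399,37))]),"front right",tri([(p1,(88,184)),(p2,(391,186))]))
print("lid BL",tri([(p1,(309,57)),(p2,(584,66))]),"FL",tri([(p1,(284,175)),(p2,(534,173))]),"FR",tri([(p1,(360,192)),(p2,(604,196))]))
print("handle back",tri([(p1,(346,100)),(p2,(630,108))]),"front",tri([(p1,(331,161)),(p2,(590,162))]))
def fit(obs,x0):
    def f(v):
        c,s=np.cos(v[2]),np.sin(v[2]);e=[]
        for p,uv,(x,y,z) in obs:
            e+=list(proj(p,[v[0]+c*x-s*y,v[1]+s*x+c*y,z+v[3]])[0]-uv)
        return e
    o=least_squares(f,x0,loss='soft_l1');print(o.x,"\n",np.array(f(o.x)).reshape(-1,2).round(1).tolist());return o.x
k=fit([(p2,(161,42),(.09,.14,.1)),(p2,(399,37),(.09,-.14,.1)),(p2,(391,186),(-.09,-.14,.1)),(p2,(182,187),(-.09,.14,.1)),(p1,(50,42),(.09,-.14,.1)),(p1,(88,184),(-.09,-.14,.1)),(p1,(131,170),(-.09,-.14,0))],[.48,.22,0,0])
l=fit([(p1,(309,57),(.088,.065,.024)),(p1,(394,81),(.088,-.065,.024)),(p1,(360,192),(-.088,-.065,.024)),(p1,(284,175),(-.088,.065,.024)),
(p2,(584,66),(.088,.065,.024)),(p2,(534,173),(-.088,.065,.024)),(p2,(604,196),(-.088,-.065,.024))],[.46,-.27,-.2,0])
c,s=np.cos(k[2]),np.sin(k[2])
for n,q in(("seat",(0,-.073)),("tab",(.014,.075)),("half",(-.016,.075))): print(n,k[:2]+[c*q[0]-s*q[1],s*q[0]+c*q[1]])
t=k[:2]+[c*.014-s*.075,s*.014+c*.075];print("tab top px w2",proj(p2,[*t,.139]))
print("handle top px",proj(p1,[l[0],l[1],.06]),proj(p2,[l[0],l[1],.06]))
```

```bash
python3 fit.py
```

```text
rim back right (array([0.5754, 0.0704, 0.1014]), np.float64(0.000471032583852567)) front right (array([0.3999, 0.0655, 0.1016]), np.float64(0.0007686160903414403))
lid BL (array([ 0.5642, -0.2325,  0.0128]), np.float64(0.0008436567515466769)) FL (array([ 0.3955, -0.19  ,  0.0165]), np.float64(0.004165473392752411)) FR (array([ 0.3655, -0.312 ,  0.0277]), np.float64(0.0003287224931011716))
handle back (array([ 0.5055, -0.284 ,  0.0525]), np.float64(6.900535782244926e-05)) front (array([ 0.4198, -0.2648,  0.0331]), np.float64(0.0027073094397411794))
[ 0.4842  0.2081  0.0202 -0.0006] 
 [[-3.3, -0.7], [0.0, -0.8], [-1.1, 1.0], [-0.6, 2.2], [1.2, -1.7], [1.2, 2.1], [2.8, -0.3]]
[ 0.4628 -0.2737 -0.2359 -0.0073] 
 [[-1.1, 0.7], [0.6, -0.5], [1.7, 0.2], [-0.1, -0.8], [1.4, -0.5], [-0.5, 4.4], [-4.0, -0.2]]
seat [0.4857 0.1351]
tab [0.4967 0.2834]
half [0.4667 0.2828]
tab top px w2 [[207.5554 108.1599]]
handle top px [[338.2595 132.1577]] [[619.4716 138.4537]]
```

The measured rim height is 101 mm and the handle about 50 mm, so both agree with the text. Next I'll go above the lid handle and turn to its direction.

move_tool(steps=[1,4.3,42.7,0,0,0,0.236,1,4.3,42.7,0,0,0,0.236,1,4.3,42.7,5,0,0,0.236,1,4.3,42.7,10,0,0,0.236,1,4.3,42.7,15,0,0,0.236,1,4.3,42.7,18,0,0,0.236,1,4.3,42.7,20,0,0,0.236,1,4.3,42.7,20,0,0,0.236,1,4.3,42.7,20,0,0,0.236,1,4.3,42.7,20,0,0,0.236])

```text
clock: 3.15
tool_pos: [0.4596, -0.2824, 0.1186]
eef_rot: [0.993, -0.121, -0.001, 0.001]
contact_force: [-0.1, -0.3, 0.5]
opening: 1.0
finger_force: 0.0
```

```bash
python3 snap.py w3
```

```text
(no output)
```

View pics/w3.png

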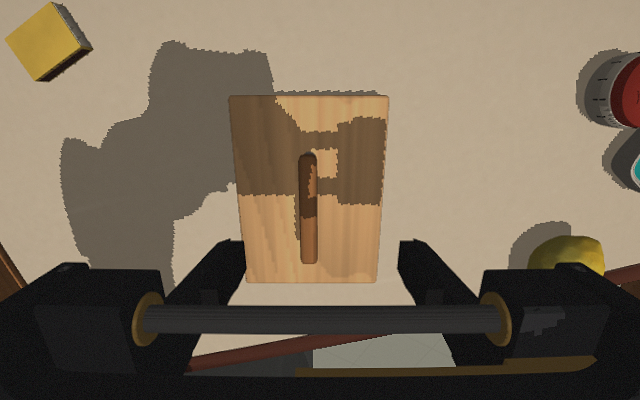

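The handle bar runs from (308,155) to (309,262) and the lid corners are at (229,97), (388,97), (376,282) and (247,282), so the lid is aligned with the tool.

Run:
```python
from h import *
import pickle
np.set_printoptions(precision=4,suppress=True)
p=pickle.load(open("w3.pkl","rb"));s=r.get_state();T=R.from_quat(s['eef_rot']);print(s['tool_pos'],T.as_matrix()[:,0])
B=[atz(p,u,.06) for u in((308,155),(309,262))];C=[atz(p,u,.024) for u in((229,97),(388,97),(376,282),(247,282))]
m=(B[0]+B[1])/2;n=sum(C)/4;print(m,n,np.linalg.norm(B[0]-B[1]),C)
for v in(B[0]-B[1],C[0]-C[3],C[1]-C[2]):print(np.arctan2(v[1],v[0]))
for t in (m,n): t=t.copy();t[2]=.034;print(T.inv().apply(t-s['tool_pos']))
```

```text
[ 0.4576 -0.2881  0.1151] [ 0.9691 -0.2465 -0.0054]
[ 0.465  -0.2733  0.06  ] [ 0.463  -0.2727  0.024 ] 0.08736697966310646 [array([ 0.5618, -0.2318,  0.024 ]), array([ 0.5313, -0.3545,  0.024 ]), array([ 0.3642, -0.3139,  0.024 ]), array([ 0.3948, -0.1905,  0.024 ])]
-0.24876482121098825
-0.2421474835235666
-0.23794652359707602
[ 0.0041 -0.0166  0.081 ]
[ 0.0019 -0.0168  0.081 ]
```

Create to.py:
```python
import sys
from h import *
np.set_printoptions(precision=4,suppress=True)
s=r.get_state();T=R.from_quat(s['eef_rot']);print(s['clock'],s['tool_pos'],T.as_euler('xyz'),s['contact_force'],s['opening'],s['finger_force'])
t=[float(a) for a in sys.argv[1:]]
print("tool shift",T.inv().apply(np.array(t[:3])-s['tool_pos']),"rz",-(t[3]-np.arctan2(*T.as_matrix()[[1,0],0])))
```

```text
(no output)
```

move_tool(steps=[1,0,0,0,0,0,0,1,0,0,0,0,0,0,1,0,0,0,0,0,0])

```text
clock: 3.5
tool_pos: [0.4627, -0.2766, 0.1217]
eef_rot: [0.993, -0.118, 0.0, -0.0]
contact_force: [-0.8, -0.1, 0.1]
opening: 0.999
finger_force: 0.0
```

```bash
python3 to.py .464 -.273 .034 -.241
```

```text
3.5 [ 0.4627 -0.2766  0.1217] [-3.1415 -0.0009 -0.2357] [-0.8444 -0.1374  0.0585] 0.9994198291563542 0.0
tool shift [ 0.0003 -0.0038  0.0877] rz 0.005320257077163104
```

In the tool's units: 0.086 m is 8.6, 0.07 m is 7.

move_tool(steps=[1,0,-0.4,4,0,0,0.005,1,0,-0.4,7,0,0,0.005,1,0,-0.4,8.6,0,0,0.005,1,0,-0.4,8.6,0,0,0.005,1,0,-0.4,8.6,0,0,0.005,0,0,-0.4,8.6,0,0,0.005,0,0,-0.4,8.6,0,0,0.005,0,0,-0.4,8.6,0,0,0.005,0,0,-0.4,8.6,0,0,0.005,0,0,-0.4,8.6,0,0,0.005], force=30)

```text
clock: 4.5
tool_pos: [0.4638, -0.2732, 0.035]
eef_rot: [0.993, -0.12, 0.0, 0.0]
contact_force: [-0.8, -0.2, 0.7]
opening: 0.567
finger_force: 0.0
```

```bash
python3 to.py .464 -.273 .034 -.241
```

```text
4.5 [ 0.4638 -0.2732  0.035 ] [ 3.1415 -0.0004 -0.2413] [-0.7584 -0.2085  0.6526] 0.5672493288146815 0.0
tool shift [ 0.0002 -0.0002  0.001 ] rz -0.0002965799832533311
```

move_tool(steps=[0,0,0,0,0,0,0,0,0,0,0,0,0,0,0,0,0,0,0,0,0,0,0,0,0,0,0,0,0,0,0,0,0,0,0,0,0,0,0,0,0,0,0,0,0,0,0,0,0,0,0,0,0,0,0,0,0,0,0,0,0,0,0], force=40)

```text
clock: 5.4
tool_pos: [0.4637, -0.273, 0.0347]
eef_rot: [0.993, -0.12, -0.0, -0.0]
contact_force: [0.3, 0.7, -1.0]
opening: 0.153
finger_force: 40.0
```

```bash
python3 to.py .486 .135 .22 .02
```

```text
5.4 [ 0.4637 -0.273   0.0347] [-3.1416  0.0001 -0.2411] [ 0.2941  0.7255 -1.0432] 0.1533061683349921 39.99971967190504
tool shift [-0.0758 -0.4016 -0.1853] rz -0.26113021137773346
```

In the tool's units: -0.29 m is -29, -0.27 m is -27.

move_tool(steps=[0,0,0,-5,0,0,0,0,0,0,-10,0,0,0,0,0,0,-15,0,0,0,0,-1,-4.5,-19,0,0,-0.03,0,-2,-9,-19,0,0,-0.06,0,-2.8,-13.5,-19,0,0,-0.09,0,-3.5,-18,-19,0,0,-0.12,0,-4.4,-22.5,-19,0,0,-0.16,0,-5.2,-27,-19,0,0,-0.2,0,-5.5,-29,-19,0,0,-0.261])

```text
clock: 6.4
tool_pos: [0.4791, 0.0269, 0.2247]
eef_rot: [1.0, 0.014, 0.0, -0.001]
contact_force: [-0.3, 0.0, -1.3]
opening: 0.156
finger_force: 40.0
```

Run:
```python
import cv2
im=cv2.imread("pics/w2.png")[25:195,150:410]
cv2.imwrite("pics/w2c.png",cv2.resize(im,None,fx=3,fy=3,interpolation=cv2.INTER_CUBIC))
```

```text
(no output)
```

View pics/w2c.png

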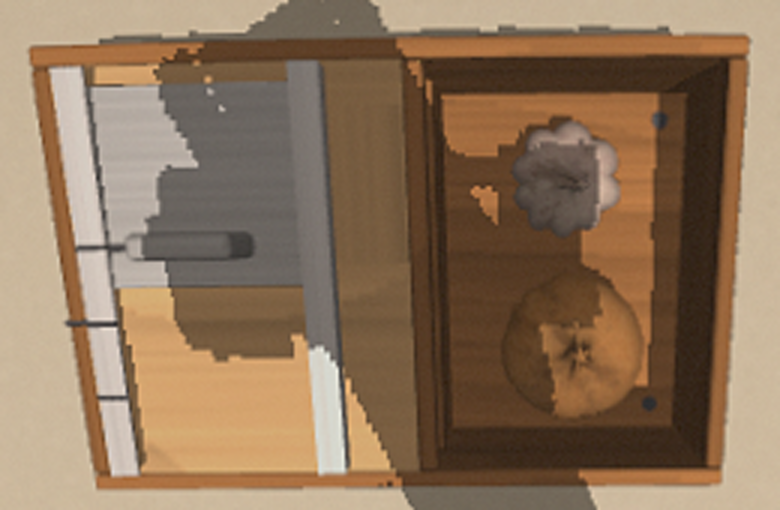

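The enlarged crop gives rim corners (crop pixels) at (31,47), (748,38), (720,484) and (98,488), mouth corners at (728,60) and (708,467), tick ends at (77,247), (67,323) and (97,397), and the tab top at (130–252,235–258).

Create fit2.py:
```python
import io,contextlib
with contextlib.redirect_stdout(io.StringIO()): 
    from fit import *
c=lambda u,v:((u+.5)/3-.5+150,(v+.5)/3-.5+25)
O=[(p2,c(31,47),(.09,.14,.1)),(p2,c(748,38),(.09,-.14,.1)),(p2,c(720,484),(-.09,-.14,.1)),(p2,c(98,488),(-.09,.14,.1)),(p2,c(728,60),(.082,-.132,.1)),(p2,c(708,467),(-.082,-.132,.1))]
k=fit(O,[.48,.22,0,0])
k3=fit(O+[(p1,(50,42),(.09,-.14,.1)),(p1,(88,184),(-.09,-.14,.1))],[.48,.22,0,0])
for k in(k,k3):
  M=lambda x,y,z:[k[0]+np.cos(k[2])*x-np.sin(k[2])*y,k[1]+np.sin(k[2])*x+np.cos(k[2])*y,z+k[3]]
  print("seat",M(0,-.073,.1),"half",M(-.016,.075,.128),"tab",M(.014,.075,.128))
  q=proj(p2,[M(.082,-.014,.1),M(-.082,-.014,.1),M(.014,.055,.139),M(.014,.095,.139)])
  print(((q+.5-[150,25])*3-.5).round(0).tolist())
```

```bash
python3 fit2.py
```

```text
[ 0.485   0.2072  0.0149 -0.0038] 
 [[0.1, 0.1], [0.5, -0.5], [0.0, 0.3], [0.4, 0.1], [-0.1, -0.2], [-1.6, 0.2]]
[ 0.485   0.2076  0.0158 -0.0022] 
 [[-1.0, -0.0], [0.4, -0.9], [0.0, 0.6], [-0.4, 0.6], [-0.3, -0.6], [-1.6, 0.5], [3.1, -1.6], [2.1, 1.7]]
seat [np.float64(0.48608935294354766), np.float64(0.13417983713235487), np.float64(0.09615810405685236)] half [np.float64(0.4678918714116242), np.float64(0.28192573949819144), np.float64(0.12415810405685236)] tab [np.float64(0.4978885590307414), np.float64(0.28237153303908213), np.float64(0.12415810405685236)]
[[424.0, 61.0], [438.0, 469.0], [233.0, 246.0], [127.0, 248.0]]
seat [np.float64(0.48611600189403237), np.float64(0.1346245657146547), np.float64(0.0977759756603099)] half [np.float64(0.4677850418876503), np.float64(0.28235396666532675), np.float64(0.1257759756603099)] tab [np.float64(0.4977813144970387), np.float64(0.28282686151965947), np.float64(0.1257759756603099)]
[[422.0, 60.0], [437.0, 470.0], [231.0, 246.0], [124.0, 248.0]]
```

move_tool(steps=[0,0,0,0,0,0,0,0,0,0,0,0,0,0])

```text
clock: 6.6
tool_pos: [0.479, 0.0212, 0.2245]
eef_rot: [1.0, 0.01, -0.0, 0.0]
contact_force: [0.6, -1.2, -1.8]
opening: 0.151
finger_force: 40.0
```

```bash
python3 to.py .486 .135 .20 .02
```

```text
6.6 [0.479  0.0212 0.2245] [3.1407 0.001  0.0195] [ 0.5747 -1.2006 -1.8368] 0.15107673382534081 39.999390318989754
tool shift [ 0.0092 -0.1136  0.0244] rz -0.0004776527608737237
```

move_tool(steps=[0,0.3,-4,0,0,0,0.003,0,0.6,-8,0,0,0,0.003,0,0.9,-11.3,0,0,0,0.003,0,0.9,-11.3,3,0,0,0.003,0,0.9,-11.3,6,0,0,0.003,0,0.9,-11.3,7,0,0,0.003,0,0.9,-11.3,7,0,0,0.003,0,0.9,-11.3,7,0,0,0.003])

```text
clock: 7.4
tool_pos: [0.487, 0.1338, 0.1554]
eef_rot: [1.0, 0.007, 0.001, 0.0]
contact_force: [-0.5, 1.0, -1.4]
opening: 0.152
finger_force: 40.0
```

```bash
python3 to.py .486 .1345 .123 .016
```

```text
7.4 [0.487  0.1338 0.1554] [ 3.1413 -0.001   0.0147] [-0.4775  0.9654 -1.4254] 0.15183758904504577 39.999582543969154
tool shift [-0.001  -0.0007  0.0324] rz -0.0013491490061243415
```

move_tool(steps=[0,0,0,0.8,0,0,0,0,0,0,1.6,0,0,0,0,0,0,2.2,0,0,0,0,0,0,2.7,0,0,0,0,0,0,3.1,0,0,0,0,0,0,3.3,0,0,0,0,0,0,3.3,0,0,0,0,0,0,3.3,0,0,0])

```text
clock: 8.2
tool_pos: [0.4862, 0.1348, 0.1226]
eef_rot: [1.0, 0.008, 0.0, 0.0]
contact_force: [-2.6, -0.5, 9.9]
opening: 0.155
finger_force: 40.0
```

```bash
python3 to.py .486 .1345 .123 .016
python3 snap.py w5
```

```text
8.2 [0.4862 0.1348 0.1226] [ 3.1414 -0.0004  0.0168] [-2.6025 -0.549   9.9421] 0.15465038042459459 39.999632611870766
tool shift [-0.0002  0.0003 -0.0004] rz 0.0008275521908238763
```

View pics/w5.png

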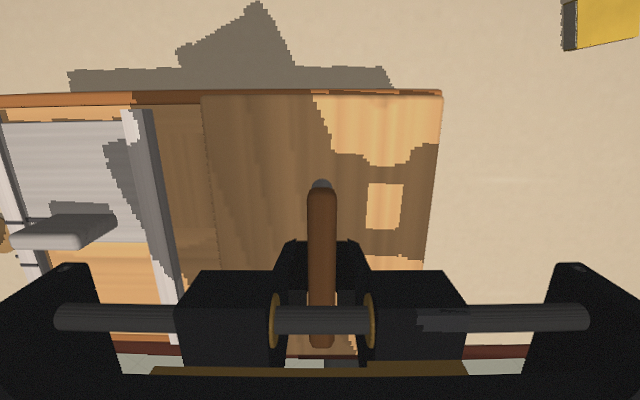

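The lid lies inside the keeper outline with an even border, and its height (TCP 0.1226 m) and the 10 N contact agree with it being home. I'll release and rise.

move_tool(steps=[1,0,0,0,0,0,0,1,0,0,0,0,0,0,1,0,0,0,0,0,0,1,0,0,0,0,0,0,1,0,0,-2,0,0,0,1,0,0,-6,0,0,0,1,0,0,-10,0,0,0,1,0,0,-12,0,0,-0.15,1,0.4,-5,-12,0,0,-0.3,1,0.8,-10,-12,0,0,-0.45])

```text
clock: 9.25
tool_pos: [0.4938, 0.2341, 0.2429]
eef_rot: [0.973, 0.232, 0.001, 0.0]
contact_force: [1.0, 0.1, -0.2]
opening: 1.001
finger_force: 0.0
```

```bash
python3 to.py .498 .2826 .2 1.587
python3 -c "from plant import r;print(r.get_state()['q'])"
```

```text
9.25 [0.4938 0.2341 0.2429] [ 3.1403 -0.0022  0.468 ] [ 1.0263  0.1175 -0.1572] 1.0010010855469773 0.0
tool shift [ 0.0255 -0.0414  0.0429] rz -1.1189890447509434
[-0.38928915  0.58165115 -0.22509039  1.80064429  0.17807019  0.7768976
 -1.80850045]
```

In the tool's units: -0.041 m is -4.1, 0.025 m is 2.5.

move_tool(steps=[1,2.5,-4.1,0,0,0,-0.15,1,2.5,-4.1,0,0,0,-0.3,1,2.5,-4.1,0,0,0,-0.45,1,2.5,-4.1,0,0,0,-0.6,1,2.5,-4.1,0,0,0,-0.75,1,2.5,-4.1,0,0,0,-0.9,1,2.5,-4.1,0,0,0,-1.05,1,2.5,-4.1,0,0,0,-1.119,1,2.5,-4.1,0,0,0,-1.119,1,2.5,-4.1,0,0,0,-1.119])

```text
clock: 10.25
tool_pos: [0.4964, 0.2823, 0.2415]
eef_rot: [0.702, 0.712, -0.0, 0.0]
contact_force: [-0.3, -0.3, -0.0]
opening: 0.996
finger_force: 0.0
```

move_tool(steps=[1,0,0,0,0,0,0,1,0,0,0,0,0,0])

```text
clock: 10.45
tool_pos: [0.4964, 0.2826, 0.2417]
eef_rot: [0.702, 0.712, -0.0, 0.0]
contact_force: [0.7, 0.0, -0.3]
opening: 1.003
finger_force: 0.0
```

```bash
python3 to.py .498 .2826 .114 1.587
python3 snap.py w6
```

```text
10.45 [0.4964 0.2826 0.2417] [3.1415 0.0002 1.5852] [ 0.7432  0.0389 -0.3438] 1.0034707439775499 0.0
tool shift [0.     0.0016 0.1277] rz -0.0017546322292529837
```

View pics/w6.png

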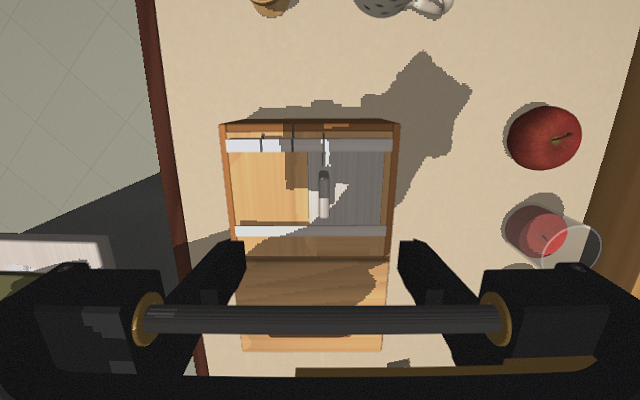

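The tab is at about (323,172–218), its line on the closed tick at (324,150). The lid, at (240–385,262–350), lies flush in the mouth. I'll check this against the predicted positions.

Run:
```python
from h import *
import pickle
p=pickle.load(open("w6.pkl","rb"))
print(proj(p,[[.498,.3026,.139],[.498,.2626,.139],[.498,.2626,.106]]).round(1).tolist(), atz(p,(323,174),.139), atz(p,(323,217),.106))
# lid board far corners, seated prediction (top z=.112)
k=(.485,.2075,.0155);c,s=np.cos(k[2]),np.sin(k[2])
print(proj(p,[[k[0]+c*x-s*y,k[1]+s*x+c*y,.112] for x in(-.088,.088) for y in(-.008,)]).round(0).tolist())
```

```text
[[323.9, 177.5], [323.2, 219.1], [323.0, 206.9]] [0.49713401 0.30580862 0.139     ] [0.49816332 0.25128792 0.106     ]
[[230.0, 263.0], [391.0, 262.0]]
```

move_tool(steps=[1,0,0.1,4,0,0,0,1,0,0.1,8,0,0,0,1,0,0.1,11,0,0,0,1,0,0.1,12.7,0,0,0,1,0,0.1,12.7,0,0,0,0,0,0.1,12.7,0,0,0,0,0,0.1,12.7,0,0,0,0,0,0.1,12.7,0,0,0,0,0,0.1,12.7,0,0,0,0,0,0.1,12.7,0,0,0], force=45)

```text
clock: 11.5
tool_pos: [0.4978, 0.2826, 0.1153]
eef_rot: [0.702, 0.712, 0.0, 0.0]
contact_force: [-0.2, 0.0, 0.4]
opening: 0.571
finger_force: 0.0
```

move_tool(steps=[0,0,0,0,0,0,0,0,0,0,0,0,0,0,0,0,0,0,0,0,0,0,0,0,0,0,0,0,0,0,0,0,0,0,0,0,0,0,0,0,0,0,0,0,0,0,0,0,0])

```text
clock: 12.2
tool_pos: [0.4984, 0.2825, 0.1147]
eef_rot: [0.702, 0.712, 0.001, 0.0]
contact_force: [4.4, 1.2, -2.6]
opening: 0.108
finger_force: 45.0
```

```bash
python3 to.py .4675 .2822 .114 1.587
```

```text
12.2 [0.4984 0.2825 0.1147] [ 3.1403 -0.0003  1.5854] [ 4.3638  1.2469 -2.6038] 0.10841077376185704 45.00230968929827
tool shift [ 0.0002 -0.0309  0.0006] rz -0.0015876857999646
```

move_tool(steps=[0,0,-0.8,0,0,0,0,0,0,-1.6,0,0,0,0,0,0,-2.4,0,0,0,0,0,0,-3,0,0,0,0,0,0,-3,0,0,0,0,0,0,-3,0,0,0,0,0,0,-3,0,0,0,0,0,0,-3,0,0,0,0])

```text
clock: 13.0
tool_pos: [0.4692, 0.282, 0.1147]
eef_rot: [0.702, 0.712, 0.001, 0.001]
contact_force: [6.8, -0.2, -4.8]
opening: 0.11
finger_force: 45.0
```

```bash
python3 to.py .468 .2822 .114 1.587; python3 snap.py w7
```

Run:
```python
import cv2
im=cv2.imread("pics/w7.png");cv2.imwrite("pics/w7c.png",cv2.resize(im[0:260,180:440],None,fx=2.3,fy=2.3,interpolation=cv2.INTER_CUBIC))
```

```text
13.0 [0.4692 0.282  0.1147] [ 3.1388 -0.0007  1.5849] [ 6.7645 -0.1803 -4.8162] 0.1096293140753411 45.009711971506476
tool shift [ 0.0002 -0.0012  0.0007] rz -0.0021155486440467275
```

View pics/w7c.png

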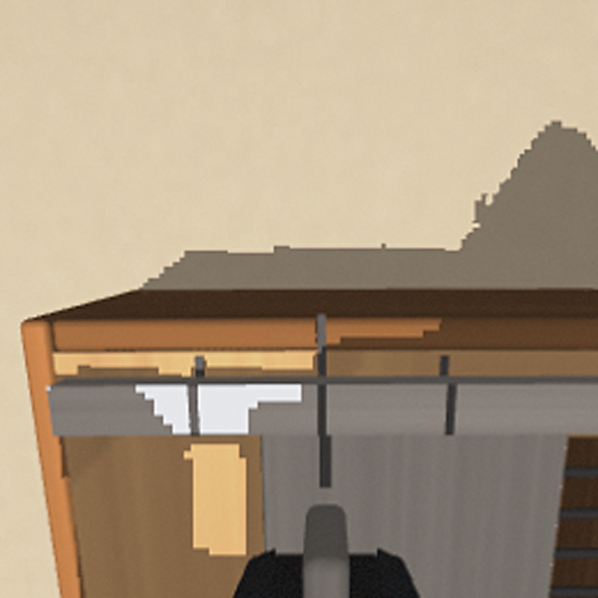

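The shutter's pointer line at crop (325,460) meets the longest, middle tick at (322,380), so it is at half open. I'll hold there, check for drift, then hand in.

move_tool(steps=[0,0,0,0,0,0,0,0,0,0,0,0,0,0,0,0,0,0,0,0,0,0,0,0,0,0,0,0,0,0,0,0,0,0,0,0,0,0,0,0,0,0,0,0,0,0,0,0,0,0,0,0,0,0,0,0])

```text
clock: 13.85
tool_pos: [0.4693, 0.282, 0.1147]
eef_rot: [0.702, 0.712, 0.001, 0.001]
contact_force: [7.0, 0.8, -5.6]
opening: 0.111
finger_force: 45.0
```

```bash
python3 -c "
from plant import r
s=r.get_state();print(s['tool_pos'],s['finger_force'],s['opening'])
if abs(s['tool_pos'][0]-.469)<.003 and s['finger_force']>30: print(r.finish_job())"
```

```text
[0.46925306 0.28199982 0.11470145] 45.0096279848367 0.11126584997195159
the job is handed in; nothing more can be done
None
```

The lid is seated and released, the vent shutter is held at half open against its spring with a 45 N grip, and the job was handed in at 13.9 s; no verdict was printed.

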